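# Set three probes down on a panel in order

## Task

Set the three probe needles down on the glass panel by touching the metal caps on top of the positioners with a fingertip and pressing each gently all the way down, where it stays: first the round cap, then the long bar, last the small square. Grasp or lift nothing, do not push the positioners out of place, keep off the panel and its plate, and leave the other things where they are.

Things in the scene. Friction and masses are not known exactly. Their poses are not given: they have to be found in the camera images.
- disc_cap (a point): Centre of the top of the round cap: bare aluminium, a flat round disc, 44 mm diameter, 8 mm thick, facing up, the highest part of its positioner; its top is 105 mm above the table when fully raised. It is sprung in its carriage (1.5 N/mm, up to 9 mm), so it gives 2 mm before the carriage slides and rises again when let go. z is up, x along the needle to the panel.
- disc_key (a joint): How far the carriage under the round cap, with its needle, is pressed down: 0 = raised, 0.012 m = on its stop, needle on the panel. Starts at 0 to 0.0015. It slides stiffly (about 3 N through the cap, no return spring) and stays where it is left; with the cap pressed 17 mm below its full height it is on its stop under some 7 N. At 0.009 or more it counts as down.
- disc_base: The positioner that carries the round cap: dark steel foot 90 (x) x 64 (y) x 14 mm with a black block 56 x 48 mm up to 66 mm height, two small steel adjusting drums on its -x and -y sides. Origin: centre of the underside, right below the cap's centre. x points along the needle, z up. It stands loose on the table and weighs 0.7 to 1.1 kg.
- square_cap (a point): Centre of the top of the small square cap: bare aluminium, a flat square, 26 x 26 mm, 8 mm thick, facing up, the highest part of its positioner; its top is 105 mm above the table when fully raised. It is sprung in its carriage (1.5 N/mm, up to 9 mm), so it gives 2 mm before the carriage slides and rises again when let go. z is up, x along the needle to the panel.
- square_key (a joint): How far the carriage under the small square cap, with its needle, is pressed down: 0 = raised, 0.012 m = on its stop, needle on the panel. Starts at 0 to 0.0015. It slides stiffly (about 3 N through the cap, no return spring) and stays where it is left; with the cap pressed 17 mm below its full height it is on its stop under some 7 N. At 0.009 or more it counts as down.
- square_base: The positioner that carries the small square cap: dark steel foot 90 (x) x 64 (y) x 14 mm with a black block 56 x 48 mm up to 66 mm height, two small steel adjusting drums on its -x and -y sides. Origin: centre of the underside, right below the cap's centre. x points along the needle, z up. It stands loose on the table and weighs 0.7 to 1.1 kg.
- bar_cap (a point): Centre of the top of the long bar cap: bare aluminium, a long flat bar, 66 mm along the positioner's y and 16 mm along its x, 8 mm thick, facing up, the highest part of its positioner; its top is 105 mm above the table when fully raised. It is sprung in its carriage (1.5 N/mm, up to 9 mm), so it gives 2 mm before the carriage slides and rises again when let go. z is up, x along the needle to the panel.
- bar_key (a joint): How far the carriage under the long bar cap, with its needle, is pressed down: 0 = raised, 0.012 m = on its stop, needle on the panel. Starts at 0 to 0.0015. It slides stiffly (about 3 N through the cap, no return spring) and stays where it is left; with the cap pressed 17 mm below its full height it is on its stop under some 7 N. At 0.009 or more it counts as down.
- bar_base: The positioner that carries the long bar cap: dark steel foot 90 (x) x 64 (y) x 14 mm with a black block 56 x 48 mm up to 66 mm height, two small steel adjusting drums on its -x and -y sides. Origin: centre of the underside, right below the cap's centre. x points along the needle, z up. It stands loose on the table and weighs 0.7 to 1.1 kg.
- stage: Fixed dark plate, 150 (x) x 470 (y) x 20 mm, with the glass panel under test (124 x 440 x 6 mm, top 26 mm above the table) on it. Origin: centre of the underside. The positioners stand in a row along its -x side, about 170 mm apart, needles over the panel.
- objective: Bystander: brass microscope objective, 32 mm diameter, 46 mm high, standing loose at the +y end of the row. Origin: centre of the underside.
- dish: Bystander: white plastic sample dish, 60 mm diameter, 16 mm high, loose at the -y end of the row. Origin: centre of the underside.
- tweezers: Bystander: steel tweezers, 120 mm long, about 22 mm wide, 8 mm high, lying on the table on the robot's side of the row. Origin: mid-length, on the underside.
Mind the look-alikes: they are no part of the job. Leave any orange look-alike of the bar_base alone. Leave any purple look-alike of the disc_base alone.

How it is judged (in metres and radians):
On the way, in this order (a step that is already met when the one before it is completed fails the run):
1. the round cap is down, the rest still up (value of joint disc_key above 0.009 m and value of joint each of bar_key, square_key below 0.004 m), for 0.1 s.
2. the long bar cap is down, the ones before it too, the rest still up (value of joint each of disc_key, bar_key above 0.009 m and value of joint square_key below 0.004 m), for 0.1 s.
3. the small square cap is down, the ones before it too (value of joint each of disc_key, bar_key, square_key above 0.009 m), for 0.1 s.
At the end, for the whole second after the job is handed in: All three caps are down at least 9 mm of their 12 mm, pressed in the order round, long bar, small square; each positioner stands upright and at rest within 12 mm of where it began (all of step 3 and linear speed of each of disc_base, bar_base, square_base below 0.01 m/s and angle between each of disc_base, bar_base, square_base's own z axis and vertical below 0.05 rad and distance of each of disc_base, bar_base, square_base from where it was at the start of the episode below 0.012 m); the robot touches nothing.
It fails at once if a positioner is shifted or lifted more than 12 mm or tipped more than 0.15 rad (distance of any of disc_base, bar_base, square_base from where it was at the start of the episode above 0.012 m or angle between any of disc_base, bar_base, square_base's own z axis and vertical above 0.15 rad).
It fails at once if the robot presses on a positioner or its cap with more than 25 N (contact force between any of disc_base, bar_base, square_base and the fingers above 25 N or contact force between any of disc_base, bar_base, square_base and the arm above 25 N).
It fails at once if the robot touches the glass panel or its plate (more than 1 N) (contact force between stage and the fingers above 1 N or contact force between stage and the arm above 1 N).
It fails at once if the objective, dish or tweezers are moved more than 15 mm (distance of any of objective, dish, tweezers from where it was at the start of the episode above 0.015 m).
It also fails if it takes over 54 s, if anything falls off the work surface, if the arm or the gripper's body presses on something with over 40 N, if the wrist force passes 120 N, or if a joint passes its speed limit or range.

## Robot

A 6-joint arm with a two-finger parallel gripper is mounted at the origin on the work surface. World frame = base frame: x ahead of the robot, y to its left, z up, the work surface at z = 0. Lengths are in m, angles in degrees, forces in N, time in s.
With the tool pointing down it reaches from about 0.25 to 0.725 m from the base axis. Payload 9.7 kg.
Tool frame: the origin (TCP) lies at the very end of the fingers, on their centre line; the grasp point (between the pads) lies 19 mm behind it (bot.grip_point_offset is the distance from the TCP to the grasp point, in m); y points along the fingers, x is the direction in which the jaws open and shut, and the axes are right-handed (so a half turn about y gives the same grasp; the last joint's range is limited). The gripper opens to 85 mm and grips with 20 to 120 N. Pads are 22 mm wide; open, the fingers measure 114 mm over their backs; the gripper's body (76 mm by 85 mm) begins 54 mm behind the grasp point. The pads swing forward as they close: fully open they stand 13 mm farther back than shut.
Start: joints at [-72.938, 4.979, 10.078, 95.1, 0, 90], TCP at [0.161, -0.526, 0.231] pointing down, gripper open.
Joint ranges: [-179.16, 179.16], [-48.56, 103.87], [-65.8, 70.77], [-126.05, 130.52], [-82.76, 87.17], [-180, 180]. Speed limits (degrees/s): [127.2, 127.2, 147.25, 180, 180, 180].

## Interface

Orientations are given as [roll, pitch, yaw] about the fixed x, y, z axes, in that order (R = Rz(yaw) Ry(pitch) Rx(roll)).
In Python, from workcell import bot gives the robot as it stands.
- The arm moves only by the shell command python3 -m inch 'ROWS' [FORCE]. ROWS is JSON, a list of rows, each a list of 3 entries, a list of its own where there are three numbers: the shift along the tool's x, y, z in mm, then the turn, a rotation vector about the tool's x, y, z in rad, then the finger opening in mm, from 0 to 85.4. In form: [[[x, y, z], [ax, ay, az], grip], ...]. A call has 1 to 20 rows; each row is the pose to reach, as a shift and turn from the pose measured when the call began, along the tool's axes at that moment; what a row does not reach only later rows make up. A row lasts 1/10 s, in which the tool goes at most 50 mm and 8.59 degrees, less where a joint would pass 70% of its speed; a pose out of reach is approached as far as the arm can. A call with a gripper value outside its range is refused whole. The fingers move at their own pace and stop on an object; FORCE is the grip in N (left out, the last holds). Time passes only in rows, so rows that repeat a pose let the fingers close. It gives the time, the measured TCP pose, the force and the opening at its end, in the units of the state.
- bot.get_obs(): the state, without advancing time (a new reading comes with each control period).
- bot.camera(name): name is "scene" or "top" or "wrist"; returns a dict with "frame" (480x640x3 uint8, red, green, blue), "mtx" (3x3 intrinsics, pixels), "origin" and "orientation" of the camera in the world. Camera axes: x right, y down, z forward; pixel columns grow to the right and rows downward; lengths in m; the calibration is good to about 2 mm. A picture is of the moment at which its call begins. There is no depth.
- bot.job_done(): hands the job in, once; it reports no verdict.
Trained networks look in a picture, given as the dict that the camera call returned (one of the last four; its "shot" number tells which), for a name from the list of things; names that differ only in an ending like _2 or _b are one class to them, and where a whole thing is asked for, a point or a joint stands for the part that bears it (a point fixed in the world has none). Each returns a list of dicts, best first, with "confidence" (0 to 1); they miss things now and then, are a little off and sometimes report something else, mostly with a low value. They report only what shows in the picture. A call takes as long as a camera call. They do not tell look-alikes from the thing itself.
- bot.search_frame(picture, name): "box" ([left, top, right, bottom] in pixels, round what is visible of it).
- bot.cut_out(picture, name): "region" (480x640 bool, what is visible of it) and "box" ([left, top, right, bottom] in pixels, round what is visible of it).
The state is a dict: "time": time; "q": joint angles; "qd": joint speeds; "joint_efforts": joint torques, N m; "ee_pos": TCP position; "tcp_rot": TCP orientation; "wrist_force": force on the tool from outside, world axes, zero at the start; "torque": the same for the moment, N m; "opening": finger opening in m.
Only numpy, scipy, OpenCV 4.12 (cv2) and the standard library are available. Lean on these libraries where they do the work, as an engineer would, in place of code of your own. Each camera call takes 0.05 s, during which the arm holds its last target. There are 200 camera calls.

## Working session

There is one attempt and no reset: what is moved stays moved. The work goes in short steps, Python scripts to look and compute and a shell command to move; the robot and the scene stay as the last step left them, time stands still between calls to the robot, and variables do not carry over. Pictures are saved under pics/ and viewed, about 8 in all and at most 12, crops included, and the job is handed in when it is done.

```bash
mkdir -p pics
cat > h.py <<'E'
from workcell import bot
import numpy as np, cv2
from scipy.spatial.transform import Rotation as R
def rot(c):
    o=np.array(c["orientation"],float)
    return o if o.shape==(3,3) else R.from_euler('xyz',o,degrees=True).as_matrix()
def back(c,uv,z):
    d=rot(c)@np.linalg.inv(np.array(c["mtx"]))@np.array([uv[0],uv[1],1.])
    o=np.array(c["origin"]); return o+d*(z-o[2])/d[2]
def proj(c,p):
    q=np.array(c["mtx"])@(rot(c).T@(np.array(p)-np.array(c["origin"]))); return q[:2]/q[2]
def save(c,n,box=None,s=1):
    f=c["frame"][:,:,::-1]
    if box: f=f[box[1]:box[3],box[0]:box[2]]
    cv2.imwrite(f"pics/{n}.png",cv2.resize(f,None,fx=s,fy=s,interpolation=cv2.INTER_CUBIC))
E
python3 - <<'E'
from h import *
print(bot.get_obs())
for n in ("top","scene"):
    c=bot.camera(n); save(c,n+"0"); print(n,c["origin"],c["orientation"],c["mtx"])
    for k in ("disc_cap","square_cap","bar_cap","disc_base","square_base","bar_base","objective","dish","tweezers","stage"):
        for r in bot.search_frame(c,k)[:4]:
            b=np.array(r["box"]); m=[(b[0]+b[2])/2,(b[1]+b[3])/2]
            print(k,round(r["confidence"],2),b.round(),back(c,m,.105 if "cap" in k else 0.02).round(3))
E
```

```text
{'time': 0.0, 'q': array([-7.29385016e+01,  5.01098766e+00,  1.00371366e+01,  9.50986394e+01,
        8.58529287e-04,  9.00006417e+01]), 'qd': array([ 0.08322222,  0.01999287, -0.00567219,  0.1420204 , -0.0993894 ,
       -0.05749565]), 'joint_efforts': array([-1.37485171e-03, -5.20385563e+01,  4.64808011e+01,  1.61876151e-02,
       -9.97451662e-05,  1.99488460e-05]), 'ee_pos': array([ 0.16131242, -0.52559616,  0.23060816]), 'tcp_rot': array([-8.99991423e+01,  7.24905074e-02, -7.29391433e+01]), 'wrist_force': array([0.34673195, 0.00878819, 0.36559445]), 'torque': array([ 0.02561645,  0.0239114 , -0.03539381]), 'opening': 0.08527720809062911}
top [ 0.31171426 -0.01539821  1.04013457] [-1.66008012e+02  6.70196876e-03 -8.88078999e+01] [[507.08262929   0.         315.96744286]
 [  0.         507.08262929 231.56791437]
 [  0.           0.           1.        ]]
disc_cap 0.89 [243. 201. 267. 224.] [0.581 0.108 0.105]
disc_cap 0.85 [166. 298. 191. 318.] [0.395 0.238 0.105]
square_cap 0.71 [331. 211. 340. 227.] [ 0.571 -0.047  0.105]
square_cap 0.33 [413. 192. 450. 238.] [ 0.582 -0.231  0.1
[... 1493 characters left out ...]
 ]
disc_base 0.38 [172. 268. 462. 450.] [ 0.725 -0.081  0.02 ]
square_base 0.59 [267. 249. 324. 310.] [ 0.571 -0.046  0.02 ]
bar_base 0.85 [166. 278. 224. 346.] [ 0.55  -0.232  0.02 ]
bar_base 0.73 [152. 171. 222. 231.] [ 0.293 -0.166  0.02 ]
bar_base 0.67 [164. 279. 209. 304.] [ 0.503 -0.233  0.02 ]
objective 0.8 [415. 220. 434. 242.] [0.585 0.233 0.02 ]
objective 0.33 [282. 250. 303. 265.] [ 0.523 -0.03   0.02 ]
objective 0.29 [348. 214. 396. 288.] [0.579 0.115 0.02 ]
dish 0.73 [ 99. 318. 132. 353.] [ 0.532 -0.366  0.02 ]
tweezers 0.76 [262. 196. 279. 243.] [ 0.419 -0.03   0.02 ]
tweezers 0.27 [416. 217. 436. 238.] [0.58  0.239 0.02 ]
stage 0.94 [172. 268. 462. 449.] [ 0.724 -0.08   0.02 ]
```

View pics/top0.png

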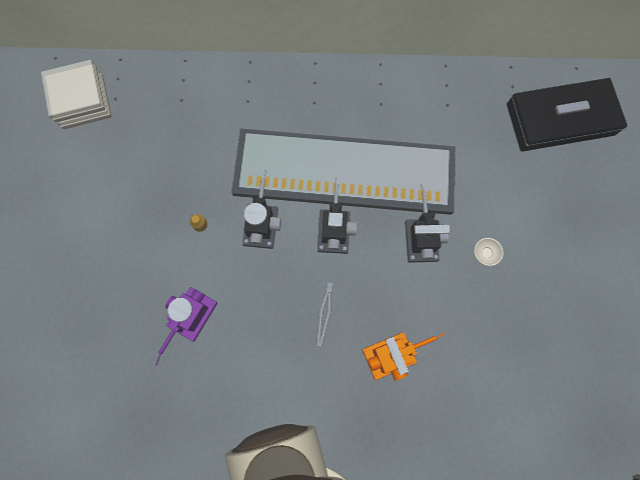

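View pics/scene0.png

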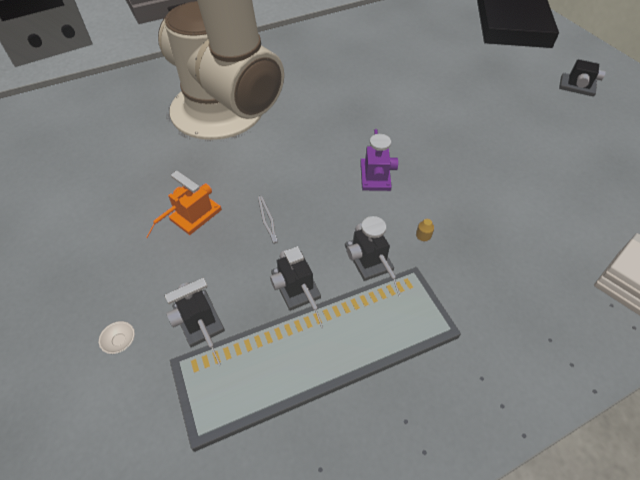

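The top view shows the real row: disc at (256,213), square at (336,219), bar at (432,230). The purple and orange copies sit nearer the robot. The scene view agrees. Next I refine the cap centres with both cameras.

```bash
cat > m.py <<'E'
from h import *
seeds={"top":{"disc":(256,213),"bar":(432,230),"square":(336,219)},"scene":{"disc":(374,227),"bar":(186,292),"square":(293,256)}}
def tri(c1,p1,c2,p2):
    P=[np.array(c["mtx"])@np.c_[rot(c).T,-rot(c).T@np.array(c["origin"])] for c in (c1,c2)]
    X=cv2.triangulatePoints(P[0],P[1],np.array(p1,float).reshape(2,1),np.array(p2,float).reshape(2,1)); return (X[:3]/X[3]).ravel()
def measure():
    cs={n:bot.camera(n) for n in seeds}; out={}
    for n,c in cs.items():
        hsv=cv2.cvtColor(c["frame"],cv2.COLOR_RGB2HSV)
        m=((hsv[:,:,2]>170)&(hsv[:,:,1]<40)).astype(np.uint8)
        m=cv2.morphologyEx(m,cv2.MORPH_OPEN,np.ones((3,3),np.uint8))
        _,lab,st,ce=cv2.connectedComponentsWithStats(m,connectivity=4)
        for k,s in seeds[n].items():
            i=lab[s[1],s[0]]; uv=ce[i]; out[n,k]=uv
            print(n,k,"comp",i,st[i],uv.round(1),back(c,uv,.105).round(4))
    for k in seeds["top"]: print(k,tri(cs["top"],out["top",k],cs["scene"],out["scene",k]).round(4))
    return cs
if __name__=="__main__":
    cs=measure(); f=cs["top"]["frame"]
    a=cv2.resize(f[180:265,225:465],None,fx=3,fy=3); g=cs["scene"]["frame"][205:345,155:400]
    b=cv2.resize(g,(720,int(720*140/245)))
    cv2.imwrite("pics/m0.png",np.vstack([a[:,:720],b])[:600,:,::-1])
E
python3 m.py
```

```text
top disc comp 36 [244 203  22  21 371] [254.7 213.1] [0.5788 0.1078 0.105 ]
top bar comp 38 [416 225  34   8 252] [432.7 228.7] [ 0.555  -0.2324  0.105 ]
top square comp 37 [329 213  13  13 158] [335.1 218.9] [ 0.5705 -0.0466  0.105 ]
scene disc comp 6 [362 217  24  18 343] [373.5 225.4] [0.5805 0.1064 0.105 ]
scene bar comp 9 [165 279  41  22 313] [185.  289.7] [ 0.5559 -0.2321  0.105 ]
scene square comp 8 [285 248  17  14 166] [293.2 254.2] [ 0.572  -0.0477  0.105 ]
disc [0.5793 0.1078 0.1029]
bar [ 0.5552 -0.2324  0.1041]
square [ 0.5709 -0.0469  0.1032]
```

```bash
python3 -m inch '[[[0,0,0],[0,0,0],0],[[0,0,0],[0,0,0],0],[[0,0,0],[0,0,0],0]]' 20
```

```text
time: 1.5
ee_pos: [0.1614, -0.5258, 0.2313]
tcp_rot: [-90.0, 0.0, -72.9]
wrist_force: [-1.4, -0.3, -0.1]
opening: 0.0438
```

View pics/m0.png

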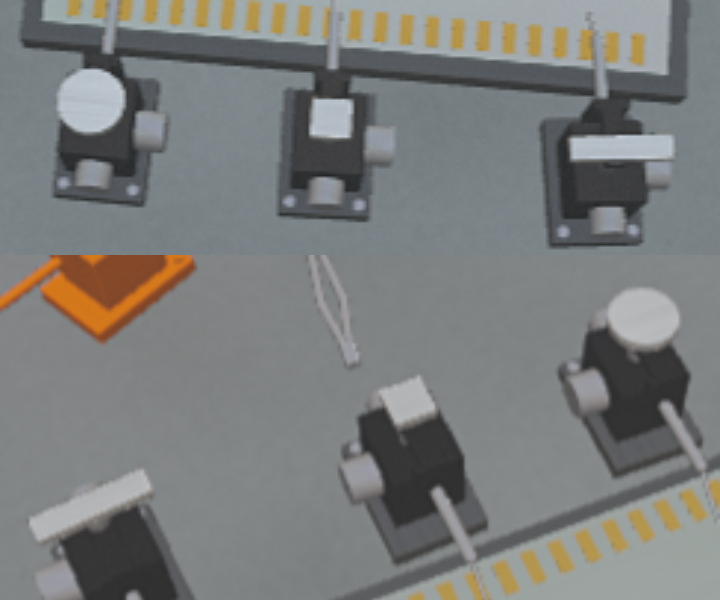

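The two views agree within about 2 mm, and the triangulated heights of 103–104 mm are plausible against 105. Going above the disc while closing the fingers.

```bash
python3 -m inch '[[[-24,3,29],[0,-0.12,0],0],[[-60,8,73],[0,-0.24,0],0],[[-91,12,110],[0,-0.36,0],0],[[-122,16,147],[0,-0.48,0],0],[[-152,20,184],[0,-0.6,0],0],[[-182,25,221],[0,-0.72,0],0],[[-212,30,258],[0,-0.84,0],0],[[-242,35,295],[0,-0.96,0],0],[[-272,40,332],[0,-1.08,0],0],[[-303,45,369],[0,-1.2,0],0],[[-334,50,406],[0,-1.32,0],0],[[-364,55,442],[0,-1.45,0],0],[[-394,60,478],[0,-1.45,0],0],[[-424,64,514],[0,-1.45,0],0],[[-454,68,550],[0,-1.45,0],0],[[-474,71,575],[0,-1.45,0],0],[[-482,71,585],[0,-1.45,0],0],[[-482,71,585],[0,-1.45,0],0],[[-482,71,585],[0,-1.45,0],0]]'
python3 - <<'E'
from h import *
o=bot.get_obs();T=R.from_euler('xyz',o["tcp_rot"],degrees=True).as_matrix();print(o["q"].round(1),o["wrist_force"])
for t in ([.579,.107,.109],[.555,-.232,.16],[.571,-.047,.16]): print((T.T@(np.array(t)-o["ee_pos"])*1000).round(1))
E
```

```text
time: 3.4
ee_pos: [0.5788, 0.1059, 0.1604]
tcp_rot: [-90.0, 0.0, 10.1]
wrist_force: [-0.5, -0.4, 0.4]
opening: 0.0002
[10.4  9.4  7.1 87.7 -0.  90.2] [-0.54111421 -0.44792827  0.42057505]
[ 0.4 51.4  1. ]
[ -82.9    0.5 -328.5]
[ -34.6    0.5 -149.2]
```

```bash
python3 -m inch '[[[0,20,1],[0,0,0],0],[[0,40,1],[0,0,0],0],[[0,50,1],[0,0,0],0],[[0,53,1],[0,0,0],0],[[0,55,1],[0,0,0],0],[[0,57,1],[0,0,0],0],[[0,59,1],[0,0,0],0],[[0,61,1],[0,0,0],0],[[0,63,1],[0,0,0],0],[[0,65,1],[0,0,0],0],[[0,65,1],[0,0,0],0]]'
```

```text
time: 4.5
ee_pos: [0.5788, 0.1069, 0.0953]
tcp_rot: [-90.0, 0.0, 10.1]
wrist_force: [1.3, -1.9, 2.4]
opening: -0.0001
```

The wrist reads 2.4 N at about 10 mm of press, which fits the stated 3 N slide force. I continue to 17.5 mm.

```bash
python3 -m inch '[[[0,2,0],[0,0,0],0],[[0,4,0],[0,0,0],0],[[0,6,0],[0,0,0],0],[[0,7.5,0],[0,0,0],0],[[0,7.5,0],[0,0,0],0]]'
```

```text
time: 5.0
ee_pos: [0.579, 0.1069, 0.0881]
tcp_rot: [-90.0, -0.0, 10.1]
wrist_force: [-0.3, -1.2, 7.2]
opening: -0.0001
```

Contact force 7.2 N means it is on the stop. I lift clear and move over the bar.

```bash
python3 -m inch '[[[0,-6,0],[0,0,0],0],[[0,-25,0],[0,0,0],0],[[0,-60,0],[0,0,0],0],[[0,-72,0],[0,0,0],0],[[-8,-72,-30],[0,0,0],0],[[-18,-72,-70],[0,0,0],0],[[-28,-72,-110],[0,0,0],0],[[-38,-72,-150],[0,0,0],0],[[-48,-72,-190],[0,0,0],0],[[-58,-72,-230],[0,0,0],0],[[-68,-72,-270],[0,0,0],0],[[-77,-72,-305],[0,0,0],0],[[-83,-72,-325],[0,0,0],0],[[-83,-72,-329.5],[0,0,0],0],[[-83,-72,-329.5],[0,0,0],0],[[-83,-72,-329.5],[0,0,0],0]]'
python3 - <<'E'
from m import *
cs=measure(); o=bot.get_obs();T=R.from_euler('xyz',o["tcp_rot"],degrees=True).as_matrix();print(o["q"].round(1),o["wrist_force"])
for t in ([.555,-.232,.095],[.571,-.047,.16]): print((T.T@(np.array(t)-o["ee_pos"])*1000).round(1))
g=cs["scene"]["frame"][180:345,130:410]
cv2.imwrite("pics/a.png",cv2.resize(g,(780,460))[:,:,::-1])
E
```

```text
time: 6.6
ee_pos: [0.5553, -0.231, 0.1599]
tcp_rot: [-90.0, -0.0, 10.2]
wrist_force: [-0.9, 0.7, -0.3]
opening: -0.0001
top disc comp 6 [245 205  21  20 339] [255.3 214.7] [0.5755 0.1065 0.105 ]
top bar comp 0 [     0      0    640    480 264408] [295.9 235.4] [0.5364 0.0275 0.105 ]
top square comp 7 [329 213  13  13 145] [335.1 218.8] [ 0.5705 -0.0464  0.105 ]
scene disc comp 14 [362 220  23  19 343] [372.9 229.1] [0.5872 0.1009 0.105 ]
scene bar comp 17 [165 279  41  22 326] [185.  289.5] [ 0.5556 -0.232   0.105 ]
scene square comp 16 [285 247  18  15 179] [293.3 254. ] [ 0.5717 -0.0474  0.105 ]
disc [0.5791 0.1079 0.0918]
bar [ 0.5543 -0.0965  0.1241]
square [ 0.5709 -0.0467  0.1035]
[-22.6  11.2   9.1  87.9   0.   57.2] [0.0272932  0.41586964 1.02154206]
[-0.6 65.1 -1.1]
[4.790e+01 1.000e-01 1.782e+02]
```

View pics/a.png

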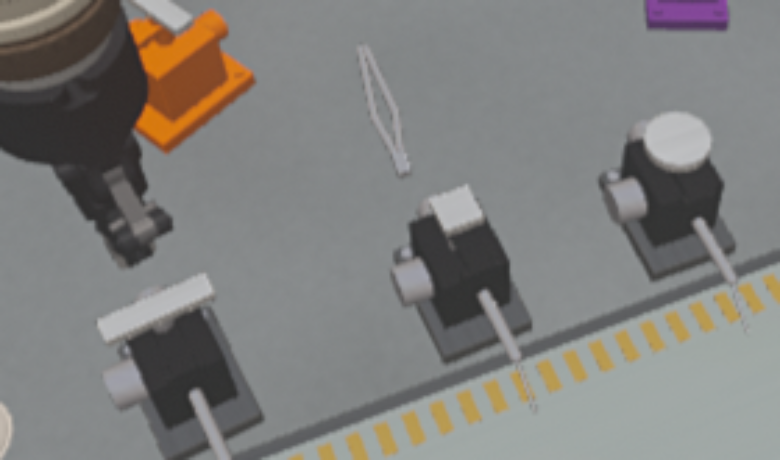

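The picture shows the disc cap lowered (triangulated 11 mm lower, same x and y). The bar and square are still up, and the closed fingertip is above the bar. Pressing the bar.

```bash
python3 -m inch '[[[-0.6,20,-1],[0,0,0],0],[[-0.6,40,-1],[0,0,0],0],[[-0.6,50,-1],[0,0,0],0],[[-0.6,53,-1],[0,0,0],0],[[-0.6,55,-1],[0,0,0],0],[[-0.6,57,-1],[0,0,0],0],[[-0.6,59,-1],[0,0,0],0],[[-0.6,61,-1],[0,0,0],0],[[-0.6,63,-1],[0,0,0],0],[[-0.6,65,-1],[0,0,0],0],[[-0.6,65,-1],[0,0,0],0]]'
```

```text
time: 7.8
ee_pos: [0.5553, -0.232, 0.095]
tcp_rot: [-90.0, -0.1, 10.2]
wrist_force: [1.8, 1.0, 2.1]
opening: 0.0001
```

```bash
python3 -m inch '[[[0,2,0],[0,0,0],0],[[0,4,0],[0,0,0],0],[[0,6,0],[0,0,0],0],[[0,7.5,0],[0,0,0],0],[[0,7.5,0],[0,0,0],0]]'
```

```text
time: 8.3
ee_pos: [0.5554, -0.232, 0.0879]
tcp_rot: [-90.0, -0.1, 10.2]
wrist_force: [0.1, 2.3, 7.4]
opening: -0.0
```

```bash
python3 -m inch '[[[0,-6,0],[0,0,0],0],[[0,-25,0],[0,0,0],0],[[0,-60,0],[0,0,0],0],[[0,-72,0],[0,0,0],0],[[8,-72,30],[0,0,0],0],[[18,-72,70],[0,0,0],0],[[29,-72,110],[0,0,0],0],[[40,-72,150],[0,0,0],0],[[47,-72,175],[0,0,0],0],[[48,-72,179],[0,0,0],0],[[48,-72,179],[0,0,0],0],[[48,-72,179],[0,0,0],0]]'
python3 - <<'E'
from m import *
cs=measure(); o=bot.get_obs();T=R.from_euler('xyz',o["tcp_rot"],degrees=True).as_matrix();print(o["wrist_force"])
for t in ([.571,-.047,.095],): print((T.T@(np.array(t)-o["ee_pos"])*1000).round(1))
E
```

```text
time: 9.5
ee_pos: [0.5706, -0.0482, 0.1595]
tcp_rot: [-90.0, -0.0, 10.2]
wrist_force: [-0.1, -0.2, -0.4]
opening: -0.0
top disc comp 6 [246 205  20  20 331] [255.5 214.7] [0.5756 0.1062 0.105 ]
top bar comp 7 [415 227  33   8 235] [430.3 230.2] [ 0.552  -0.2278  0.105 ]
top square comp 5 [  281   104   106   376 28598] [337.  304.4] [ 0.4078 -0.0518  0.105 ]
scene disc comp 9 [362 220  23  19 345] [372.9 229.2] [0.5872 0.1009 0.105 ]
scene bar comp 12 [168 282  39  23 303] [186.9 293.3] [ 0.5638 -0.2315  0.105 ]
scene square comp 11 [285 247  18  15 179] [293.3 254. ] [ 0.5717 -0.0474  0.105 ]
disc [0.5792 0.1076 0.092 ]
bar [ 0.5553 -0.2313  0.0918]
square [ 0.4381 -0.0318 -0.0814]
[-0.39419853 -0.21291227  0.57013024]
[ 0.5 64.7  1.4]
```

The bar cap dropped 12 mm and is within about 1 mm in x and y. Now the square.

```bash
python3 -m inch '[[[0.5,20,1.3],[0,0,0],0],[[0.5,40,1.3],[0,0,0],0],[[0.5,50,1.3],[0,0,0],0],[[0.5,53,1.3],[0,0,0],0],[[0.5,55,1.3],[0,0,0],0],[[0.5,57,1.3],[0,0,0],0],[[0.5,59,1.3],[0,0,0],0],[[0.5,61,1.3],[0,0,0],0],[[0.5,63,1.3],[0,0,0],0],[[0.5,65,1.3],[0,0,0],0],[[0.5,65,1.3],[0,0,0],0]]'
```

```text
time: 10.7
ee_pos: [0.5712, -0.0472, 0.0945]
tcp_rot: [-90.1, -0.1, 10.1]
wrist_force: [1.1, -1.7, 3.2]
opening: 0.0001
```

```bash
python3 -m inch '[[[0,2,0],[0,0,0],0],[[0,4,0],[0,0,0],0],[[0,6,0],[0,0,0],0],[[0,7.5,0],[0,0,0],0],[[0,7.5,0],[0,0,0],0]]'
```

```text
time: 11.2
ee_pos: [0.5714, -0.0472, 0.0875]
tcp_rot: [-90.1, -0.1, 10.1]
wrist_force: [-0.8, -1.9, 7.9]
opening: -0.0001
```

Lifting high and back toward the robot, so the top camera can see the caps.

```bash
python3 -m inch '[[[0,-6,0],[0,0,0],0],[[0,-25,0],[0,0,0],0],[[0,-60,0],[0,0,0],0],[[0,-95,0],[0,0,0],0],[[0,-130,0],[0,0,0],0],[[-40,-135,0],[0,0,0],0],[[-80,-135,0],[0,0,0],0],[[-120,-135,0],[0,0,0],0],[[-150,-135,0],[0,0,0],0],[[-170,-135,0],[0,0,0],0],[[-170,-135,0],[0,0,0],0],[[-170,-135,0],[0,0,0],0]]'
python3 - <<'E'
from m import *
cs=measure(); a=cs["top"]["frame"][170:270,180:510]; b=cs["scene"]["frame"][180:345,130:410]
cv2.imwrite("pics/z.png",np.vstack([cv2.resize(a,(660,200)),cv2.resize(b,(660,389))])[:,:,::-1])
E
```

```text
time: 12.4
ee_pos: [0.4038, -0.0769, 0.2221]
tcp_rot: [-90.1, -0.2, 10.1]
wrist_force: [0.3, -0.0, -0.5]
opening: 0.0001
top disc comp 5 [245 205  21  20 337] [255.3 214.7] [0.5756 0.1065 0.105 ]
top bar comp 3 [ 361  179   89   90 6169] [406.7 223.2] [ 0.5648 -0.1833  0.105 ]
top square comp 2 [ 317  169   53  150 3877] [343.4 242.7] [ 0.5241 -0.0628  0.105 ]
scene disc comp 10 [362 220  23  19 339] [372.8 229.1] [0.5872 0.1009 0.105 ]
scene bar comp 13 [168 283  39  22 294] [186.8 293.4] [ 0.5639 -0.2317  0.105 ]
scene square comp 12 [286 251  17  14 167] [293.7 257.8] [ 0.5791 -0.0502  0.105 ]
disc [0.5791 0.1078 0.0919]
bar [ 0.5648 -0.2071  0.0955]
square [ 0.5408 -0.0526  0.0531]
```

View pics/z.png

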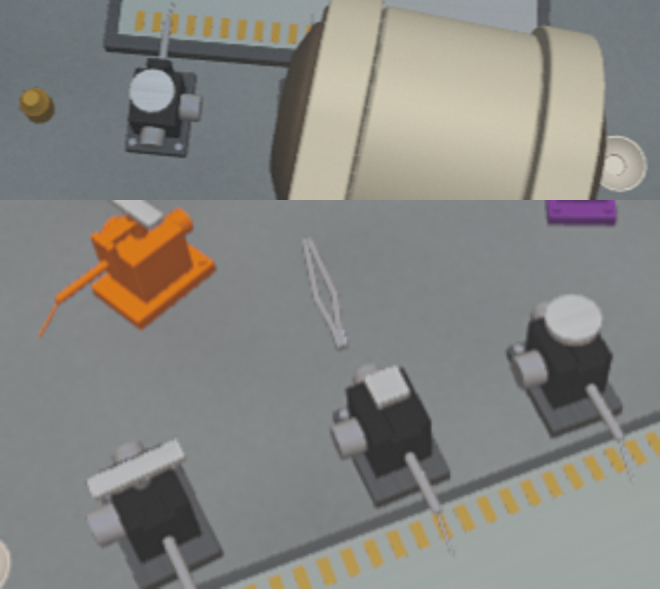

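The scene view shows all three caps lowered. Each moved about 3.7 px: disc row 225.4→229.1, bar 289.7→293.4, square 254.2→257.8. The bases and bystanders are in place and the arm is clear.

```bash
python3 -c "
from workcell import bot; print(bot.job_done())"
```

```text
the job is handed in; nothing more can be done
None
```

I pressed the three caps with the closed fingertips in the order round, long bar, small square, then backed the arm clear and handed the job in at about 12.5 s. `bot.job_done()` gives no verdict, so the result rests on my own checks.

- **Force:** each cap was pressed about 17 mm below its full height. The wrist read 7.2, 7.4 and 7.9 N there, matching the 7 N expected on the stop and well below 25 N.
- **Disc and bar:** with both cameras the caps measured 11 mm (disc) and 12 mm (bar) lower, each within about 1 mm of its starting position in x and y.
- **Square:** the arm hid it from the top camera, so its drop comes from the scene view only. It moved 3.6 px, against 3.7 px for the other two.
- **Failed readings:** in the last check the two-camera positions for the bar and square were invalid because the arm covered them in the top view. I disregarded those values.
- **Surroundings:** the tweezers and what showed of the objective and dish looked undisturbed in the last picture. I compared these by eye, not by measurement.

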